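# Wedge the sagging tumbler shelf

### The arm

A 6-joint arm with a two-finger parallel gripper is mounted at the origin on the work surface. World frame = base frame: x ahead of the robot, y to its left, z up, the work surface at z = 0. Lengths are in m, angles in degrees, forces in N, time in s.
With the tool pointing down it reaches from about 0.325 to 0.775 m from the base axis. Payload 5.5 kg.
Tool frame: the origin (TCP) lies at the centre of the arm's flange, where the gripper is bolted on; the fingertips stand 182 mm ahead of it and the grasp point (between the pads) lies 163 mm ahead of it; z points along the fingers, y is the direction in which the jaws open and shut (so a half turn about z gives the same grasp; the last joint's range is limited). The gripper opens to 88 mm and grips with 3 to 60 N. Pads are 20 mm wide; open, the fingers measure 115 mm over their backs; the gripper's body (75 mm by 178 mm) begins 61 mm behind the grasp point.
Start: joints at [70.147, 5.22, 70.514, -0, 104.267, -3.249], TCP at [0.171, 0.575, 0.405] pointing down, gripper open.
Joint ranges: [-164.24, 164.24], [-49.07, 125.15], [9.68, 141.18], [-86.29, 266.29], [3.28, 154.24], [-151.56, 151.56]. Speed limits (degrees/s): [147.25, 147.25, 172.46, 180, 180, 180].

### API

Orientations are given as [roll, pitch, yaw] about the fixed x, y, z axes, in that order (R = Rz(yaw) Ry(pitch) Rx(roll)).
In Python, from station import r gives the robot as it stands. The module is installed in compiled form; this text tells all that it offers. Calls block until the motion is done:
- r.reach(position, orientation): joint-space move of the TCP to a pose.
- r.servo_line(position, rotation=None, speed=0.15): straight line of the TCP; rotation=None keeps the orientation; speed is the mean speed in m/s.
- r.move_joints(angles): joint-space move.
- r.let_go() and r.grab(squeeze=None): open the fingers fully, or close them until they stop; squeeze is the grip in N (None keeps the last).
- r.wait(seconds).
- r.inverse_kinematics(position, orientation): joint angles nearest the present ones, or None.
- r.sense(): the state.
- r.snapshot(name): name is "side" or "top"; returns a dict with "frame" (480x640x3 uint8, red, green, blue), "fx", "fy", "cx", "cy" (pixels), "dist_coeffs" ([k1, k2, p1, p2, k3] as OpenCV has them; the pictures are not rectified), "R" (3x3) and "t" (3): a world point X has camera coordinates R X + t. Camera axes: x right, y down, z forward; pixel columns grow to the right and rows downward; lengths in m; the calibration is good to about 2 mm. A picture is of the moment at which its call begins. There is no depth.
A pose or a line that the arm cannot do raises r.IKError and nothing moves.
- r.hand_in(): hands the job in, once; it reports no verdict.
The state is a dict: "clock": time; "joints": joint angles; "joint_vel": joint speeds; "joint_torque": joint torques, N m; "tcp_pos": TCP position; "orientation": TCP orientation; "contact_force": force on the tool from outside, world axes, zero at the start; "torque": the same for the moment, N m; "opening": finger opening in m.
Only numpy, scipy, OpenCV 4.12 (cv2) and the standard library are available. Lean on these libraries where they do the work, as an engineer would, in place of code of your own. Each camera call takes 0.05 s, during which the arm holds its last target.

### The job

The low wooden shelf with the tumblers on this coffee counter sags at its free edge. Take the thick wooden wedge, set it on the counter thin end towards that edge, square to it and near its middle, and push it under until it jams tight with the shelf held up level; then let go. Leave the slim wooden wedge lying where it is.

Things in the scene. Friction and masses are not known exactly. Their poses are not given: they have to be found in the camera images.
- wedge_heel (a point): Thick wooden wedge flat on the counter, 130 mm long, 40 wide, 80 g: a flat-topped heel block 40 mm long and 31 high, then a straight ramp 90 mm long down to a blunt 4 mm thin end. The point is the centre of the heel block, 15.5 mm above the underside, 20 mm from the tail, 110 mm from the thin end. x points to the thin end, y across, z up.
- slim_heel (a point): Slim wooden wedge of the same plan, 130 x 40 mm, but only 11 mm high at the heel and 3 mm at the thin end; too thin to touch the shelf. The point is the centre of its heel block, 5.5 mm above the underside; x towards the thin end, z up.
- low_edge (a point): Middle of the free edge's lower corner line; 14 mm above the counter while the shelf sags, 22 mm when level. x points inwards under the shelf (the way to push, nearly level), y along the edge, z up. Wooden board 260 mm along the edge, 240 deep, 16 thick; lids on it from 70 mm in, tumblers from 150 mm in, up to 190 mm high. A foot stub 115 mm either side of the middle, 20 mm in.
- shelf (a joint): Tilt of the shelf on its hinge, 210 mm behind the free edge: 0 rad sagging, 0.038 rad level, where a stop keeps it from rising further. It falls back under its weight (about 3.5 N at the edge) unless held up. Pushing the wedge takes about 6 N as the shelf rises, sharply more once level.
There are look-alikes about, which are no part of the job. Of the things shaped like the part that bears wedge_heel, the wooden one is meant.

How it is judged:
By the outcome, as a careful person would: the job done as asked, in the order asked, and still so for the second after the job is handed in, with the robot touching nothing.
It also fails if it takes over 40 s, if anything falls off the work surface, if the arm or the gripper's body presses on something with over 40 N, if the wrist force passes 120 N, or if a joint passes its speed limit or range.

## Working session

There is one attempt and no reset: what is moved stays moved. The work goes in short steps, each a Python script; the robot and the scene stay as the last script left them, time stands still between calls to the robot, and variables do not carry over. Pictures are saved under pics/ and viewed, and the job is handed in when it is done.

```bash
mkdir -p pics; python3 - <<'E'
from station import r
import cv2,pickle
for n in("side","top"):
    s=r.snapshot(n); pickle.dump(s,open(n+"0.pkl","wb"))
    cv2.imwrite(f"pics/{n}0.png",s["frame"][:,:,::-1])
    print(n,s["fx"],s["cx"],s["cy"],s["dist_coeffs"],s["R"],s["t"])
q=r.sense();print(q)
E
```

```text
side 505.1987502629086 310.26078108143156 240.55461439378368 [-0.14354539  0.          0.          0.          0.        ] [[ 0.78493674 -0.6195599  -0.00445457]
 [-0.36154067 -0.452183   -0.81536426]
 [ 0.50315272  0.64161988 -0.57893115]] [-0.42548315  0.23609842  0.76576967]
top 558.2706331394103 313.34763132076074 225.92300900950417 [-0.03584171  0.          0.          0.          0.        ] [[-0.02015716 -0.99979352 -0.00256944]
 [-0.99746404  0.02028551 -0.06822007]
 [ 0.06825811  0.0011878  -0.99766699]] [0.03828595 0.53510282 1.25424665]
{'clock': 0.1, 'joints': array([ 7.01488233e+01,  5.26079513e+00,  7.05736915e+01, -3.43376667e-04,
        1.04265722e+02, -3.24808243e+00]), 'joint_vel': array([-0.11328154,  0.03591336, -0.15888868,  0.03787672, -0.1358616 ,
        0.02749836]), 'joint_torque': array([ 2.61915877e-03, -4.47856915e+01, -4.07570314e+01,  7.00007938e-02,
        2.83685565e-02, -1.02490819e-04]), 'tcp_pos': array([0.17146326, 0.57504745, 0.40361145]), 'orientation': array([-1.79899933e+02, -5.34535894e-03,  1.63396817e+02]), 'contact_force': array([ 1.13758036, -0.32965182, -0.65623893]), 'torque': array([ 0.02223655, -0.01716389,  0.00443297]), 'opening': 0.08793725856830274}
```

View pics/side0.png

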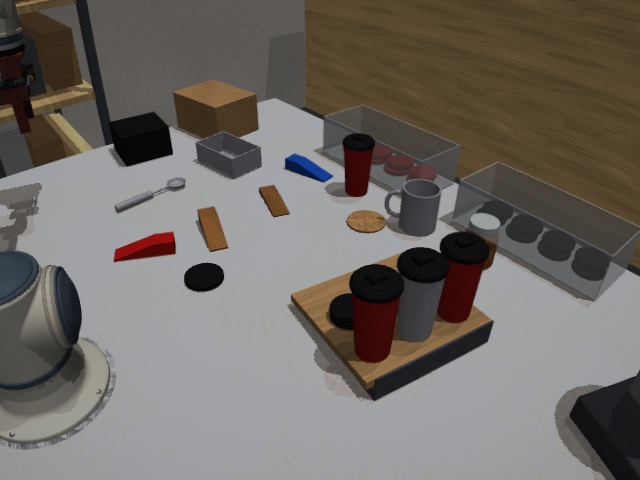

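View pics/top0.png

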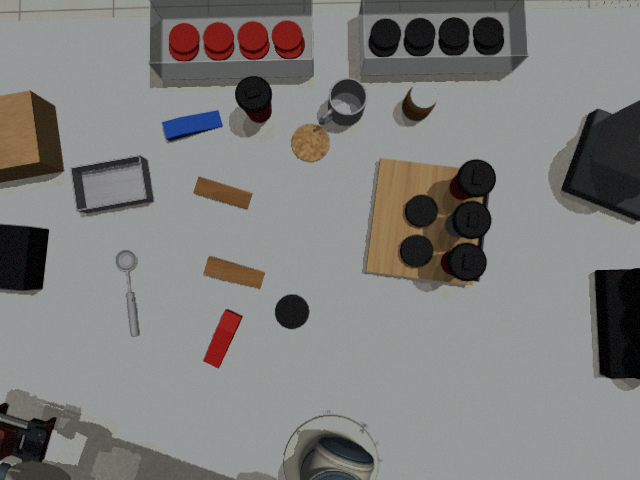

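The side and top views show four wedge-shaped things (top pixels): red (223,338), blue (192,125), wooden A (234,272) and wooden B (222,192). The shelf's free edge runs from (380,160) to (366,273). I'll crop in to tell A from B.

```bash
cat > h.py <<'E'
import pickle,cv2,numpy as np
def und(s,p):
    K=np.array([[s["fx"],0,s["cx"]],[0,s["fy"],s["cy"]],[0,0,1]])
    return cv2.undistortPoints(np.array(p,float).reshape(-1,1,2),K,np.array(s["dist_coeffs"]))[:,0]
def ray(s,p,z):
    p=und(s,p);R=np.array(s["R"]);t=np.array(s["t"])
    C=-R.T@t; d=np.c_[p,np.ones(len(p))]@R
    return C+d*((z-C[2])/d[:,2])[:,None]
def tri(s1,p1,s2,p2):
    P1=np.c_[s1["R"],s1["t"]];P2=np.c_[s2["R"],s2["t"]]
    X=cv2.triangulatePoints(P1,P2,und(s1,p1).T,und(s2,p2).T);return (X[:3]/X[3]).T
def proj(s,X):
    K=np.array([[s["fx"],0,s["cx"]],[0,s["fy"],s["cy"]],[0,0,1]])
    return cv2.projectPoints(np.array(X,float).reshape(-1,1,3),cv2.Rodrigues(np.array(s["R"]))[0],np.array(s["t"]),K,np.array(s["dist_coeffs"]))[0][:,0]
E
python3 - <<'E'
from h import *
a=pickle.load(open("side0.pkl","rb"))["frame"];b=pickle.load(open("top0.pkl","rb"))["frame"]
c1=cv2.resize(a[170:270,180:310],(780,600),interpolation=cv2.INTER_CUBIC)
c2=cv2.resize(b[165:300,185:275],(400,600),interpolation=cv2.INTER_CUBIC)
c3=cv2.resize(b[140:300,355:505],(562,600),interpolation=cv2.INTER_CUBIC)
cv2.imwrite("pics/c1.png",c1[:,:,::-1]);cv2.imwrite("pics/c2.png",c2[:,:,::-1]);cv2.imwrite("pics/c3.png",c3[:,:,::-1])
E
```

```text
(no output)
```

View pics/c1.png

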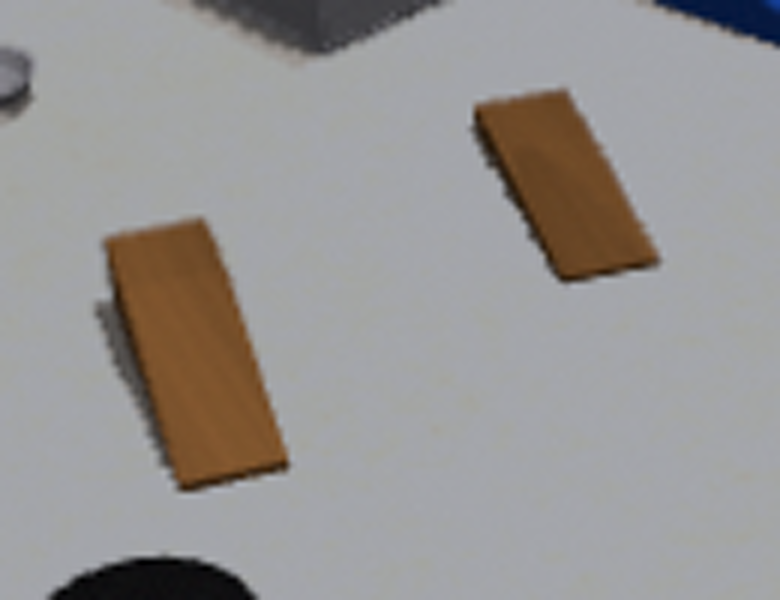

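View pics/c2.png

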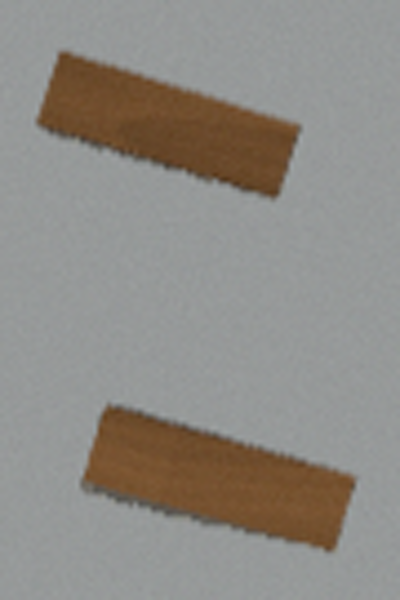

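View pics/c3.png

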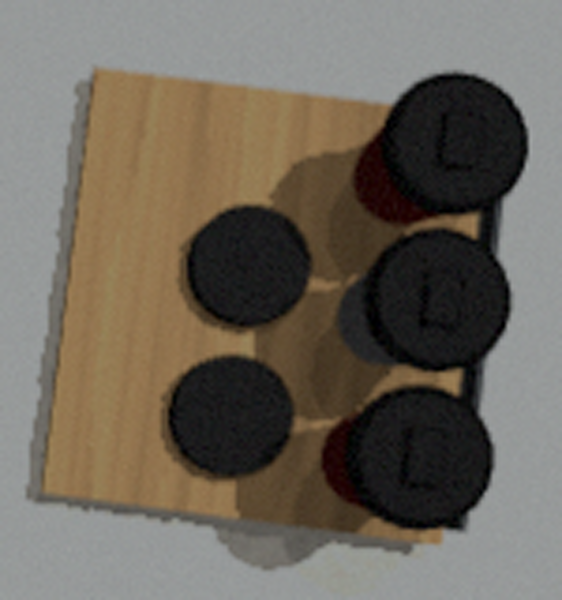

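```bash
python3 - <<'E'
from h import *
S=pickle.load(open("side0.pkl","rb"));T=pickle.load(open("top0.pkl","rb"))
np.set_printoptions(precision=4,suppress=True)
def masks(s,box):
    f=cv2.cvtColor(s["frame"],cv2.COLOR_RGB2HSV)
    m=cv2.inRange(f,(5,110,50),(22,255,200)); x0,y0,x1,y1=box
    z=np.zeros_like(m); z[y0:y1,x0:x1]=m[y0:y1,x0:x1]
    c=max(cv2.findContours(z,cv2.RETR_EXTERNAL,cv2.CHAIN_APPROX_NONE)[0],key=cv2.contourArea)
    return c[:,0], cv2.minAreaRect(c)
for n,b in(("A",(190,240,280,305)),("B",(185,165,270,220))):
    c,rc=masks(T,b); bx=cv2.boxPoints(rc); print(n,"top rect",rc,bx.tolist())
s=lambda x,y:(180+x/6,170+y/6); t=lambda x,y:(185+x/4.444,165+y/4.444)
for n,sp,tp in (("A",[s(107,242),s(205,218),s(180,488),s(288,465)],[t(82,487),t(108,405),t(333,550),t(355,477)]),
 ("B",[s(474,106),s(567,91),s(565,280),s(658,262)],[t(38,124),t(63,50),t(277,198),t(300,126)])):
    print(n,tri(S,sp,T,tp)); 
    print(ray(T,tp[:2],.031 if n=="A" else .011),ray(T,tp[2:],.004))
e=[(355+x/3.747,140+y/3.747) for x,y in((93,68),(42,495))]
E=ray(T,e,.030);print("edge",E,np.linalg.norm(E[0]-E[1]),E.mean(0))
# side view edge: corners top face: (291,297),(365,390?)
print(proj(S,np.r_[E,E-[0,0,.016]]))
print(proj(T,np.r_[E,E-[0,0,.016]]))
a=S["frame"][220:410,270:510]
cv2.imwrite("pics/c4.png",cv2.resize(a,(758,600),interpolation=cv2.INTER_CUBIC)[:,:,::-1])
E
```

```text
A top rect ((233.76113891601562, 272.3121032714844), (58.18269348144531, 17.43787956237793), 16.389541625976562) [[203.3917236328125, 272.4681701660156], [208.31210327148438, 255.7388458251953], [264.13055419921875, 272.1560363769531], [259.2101745605469, 288.8853759765625]]
B top rect ((222.26254272460938, 192.4979248046875), (55.793243408203125, 16.626522064208984), 17.198543548583984) [[193.1551971435547, 192.19088745117188], [198.07139587402344, 176.30780029296875], [251.36988830566406, 192.80496215820312], [246.4536895751953, 208.68804931640625]]
A [[0.4317 0.2763 0.0294]
 [0.4705 0.2636 0.0312]
 [0.3942 0.1533 0.0019]
 [0.4315 0.1414 0.0017]]
[[0.4303 0.2767 0.031 ]
 [0.4715 0.2631 0.031 ]] [[0.395  0.1527 0.004 ]
 [0.4323 0.1408 0.004 ]]
B [[0.6178 0.3026 0.0107]
 [0.6563 0.2896 0.01  ]
 [0.5777 0.1797 0.0017]
 [0.6146 0.1678 0.0013]]
[[0.6182 0.3023 0.011 ]
 [0.6567 0.289  0.011 ]] [[0.5778 0.1793 0.004 ]
 [0.6152 0.1668 0.004 ]]
edge [[ 0.6867 -0.1272  0.03  ]
 [ 0.4286 -0.0892  0.03  ]] 0.2608781366230694 [ 0.5576 -0.1082  0.03  ]
[[405.6604 250.9157]
 [291.3872 294.5085]
 [404.8297 257.2393]
 [291.6252 301.1185]]
[[379.8199 158.1479]
 [366.209  272.1057]
 [379.0154 159.4593]
 [365.5628 272.0051]]
```

View pics/c4.png

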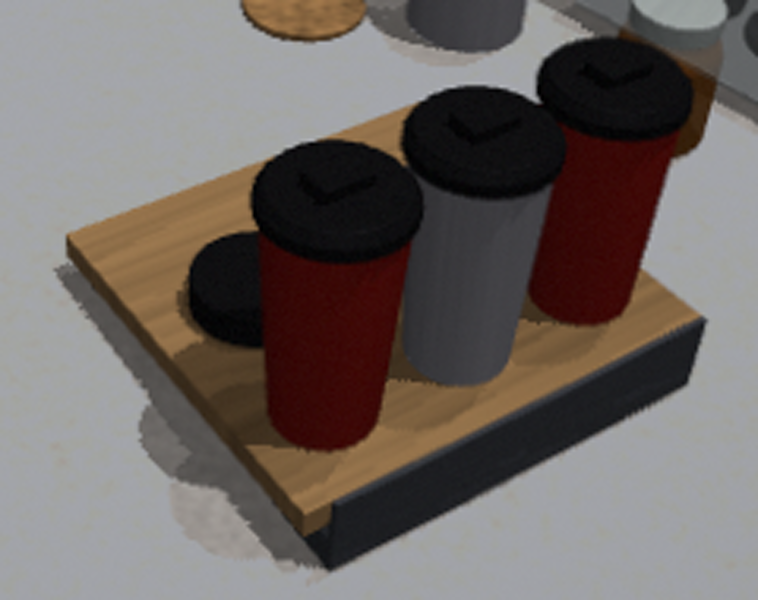

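Thick vs slim: A triangulates to 30 mm high at the heel (side px ~(206,208), top px (206,265)). B is only about 10 mm there, so A is the thick wooden wedge and its thin end already points towards the shelf. Red and blue are decoys. Now grasping A.

```bash
python3 - <<'E'
from station import r
import numpy as np, cv2
np.set_printoptions(precision=4,suppress=True)
x,y=0.4452,0.2514; o=[180,0,73.2]
r.reach([x,y,0.27],o); q=r.sense();print(q["clock"],q["joints"],q["tcp_pos"],q["orientation"])
r.servo_line([x,y,0.186],speed=0.12); q=r.sense();print(q["clock"],q["tcp_pos"],q["contact_force"])
r.grab(40); q=r.sense();print(q["clock"],q["tcp_pos"],q["contact_force"],q["opening"])
r.servo_line([x,y,0.225],speed=0.1); q=r.sense();print(q["clock"],q["tcp_pos"],q["orientation"],q["contact_force"],q["opening"])
for n in("side","top"):
    f=r.snapshot(n)["frame"]
    cv2.imwrite(f"pics/{n}1.png",f[:,:,::-1])
E
```

```text
1.7333 [25.7162 -7.6597 96.8055  0.0214 90.7986 42.4187] [0.4451 0.2522 0.2706] [179.9734  -0.0533  73.2978]
2.5833 [0.4455 0.2517 0.1868] [ 0.6961 -0.3317  0.1926]
3.3833 [0.4452 0.2514 0.186 ] [ 0.5204 -0.4749  0.5907] 0.03947810349704528
3.925 [0.4452 0.2514 0.225 ] [179.9844  -0.013   73.2023] [ 0.1849 -0.4542 -1.3725] 0.04003807186814741
```

View pics/side1.png

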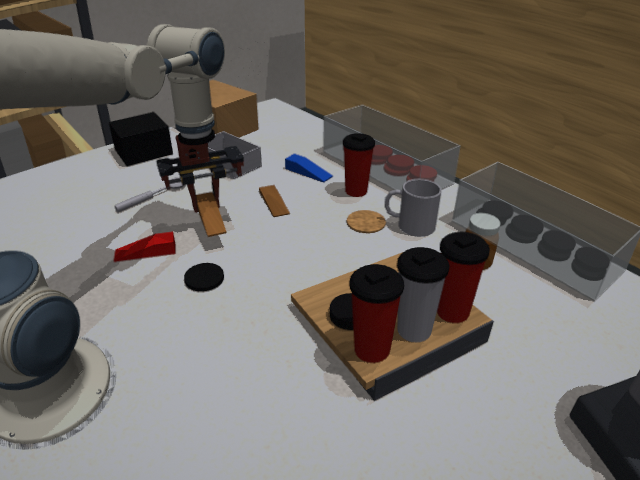

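View pics/top1.png

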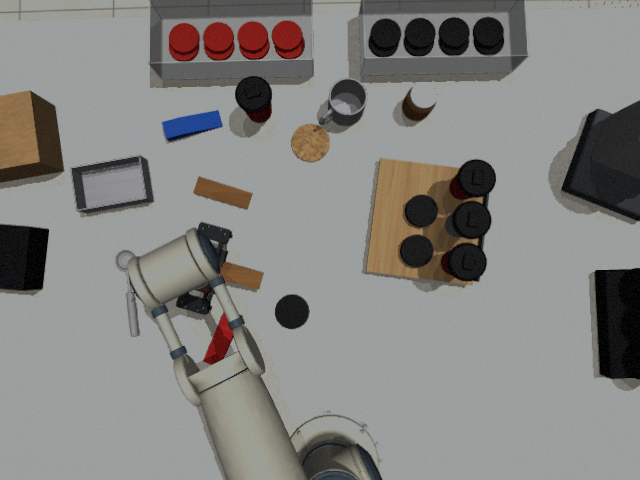

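The wedge is held level at the heel and lifted (thin end at top px (262,280)), and the slim wedge is undisturbed. Next I carry it in front of the edge and set it down.

```bash
cat > g.py <<'E'
import numpy as np
E=np.array([[0.6867,-0.1272],[0.4286,-0.0892]]); M=E.mean(0)
e=(E[0]-E[1])/np.linalg.norm(E[0]-E[1]); n=np.array([e[1],-e[0]])
yaw=np.degrees(np.arctan2(n[1],n[0]))+180
def P(d,z): return [*(M-n*d),z]
E
python3 - <<'E'
from station import r
from g import *
import cv2
np.set_printoptions(precision=4,suppress=True); print(n,yaw,P(.13,.2))
r.servo_line(P(.130,.225),[180,0,yaw],speed=0.15); q=r.sense();print(q["clock"],q["tcp_pos"],q["orientation"],q["contact_force"])
r.servo_line(P(.130,.190),speed=0.08)
for z in(.188,.187,.186,.1855):
    r.servo_line(P(.130,z),speed=0.02); q=r.sense();print(z,q["clock"],q["tcp_pos"],q["contact_force"])
for nm in("side","top"):
    f=r.snapshot(nm)["frame"]
    cv2.imwrite(f"pics/{nm}2.png",f[:,:,::-1])
E
```

```text
[-0.1457 -0.9893] 81.6245277260502 [np.float64(0.5765857373418922), np.float64(0.0204135212616421), 0.2]
5.95 [0.5764 0.021  0.225 ] [-179.9936   -0.0088   81.6644] [ 0.693   0.1056 -0.6489]
0.188 6.7833 [0.5767 0.0204 0.1883] [-0.123   0.261  -0.9095]
0.187 7.0333 [0.5766 0.0204 0.1871] [ 0.6166 -0.3741 -1.2648]
0.186 7.2833 [0.5766 0.0204 0.186 ] [-0.0116  0.1411 -0.4894]
0.1855 7.5333 [0.5766 0.0204 0.186 ] [-1.6523  0.7956  3.2637]
```

```bash
python3 - <<'E'
import cv2
a=cv2.imread("pics/side2.png")[120:400,180:510];cv2.imwrite("pics/c5.png",cv2.resize(a,(707,600)))
a=cv2.imread("pics/top2.png")[130:330,240:510];cv2.imwrite("pics/c6.png",cv2.resize(a,(800,592)))
E
```

```text
(no output)
```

View pics/c5.png

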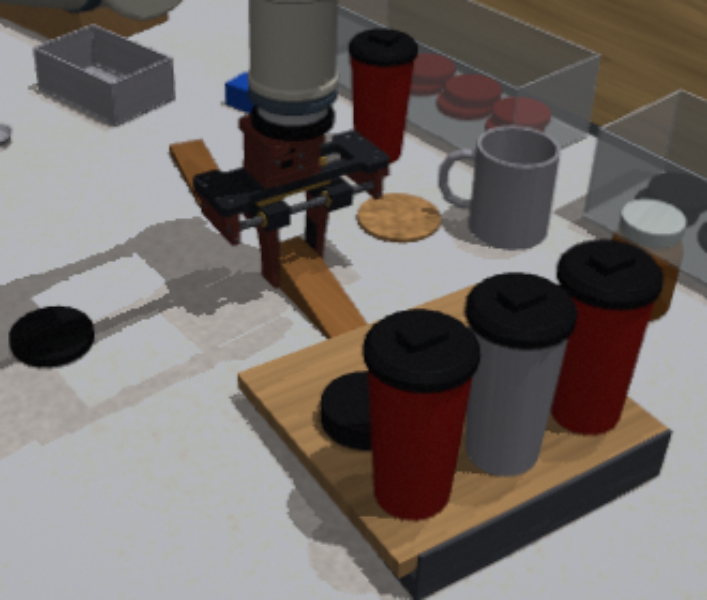

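View pics/c6.png

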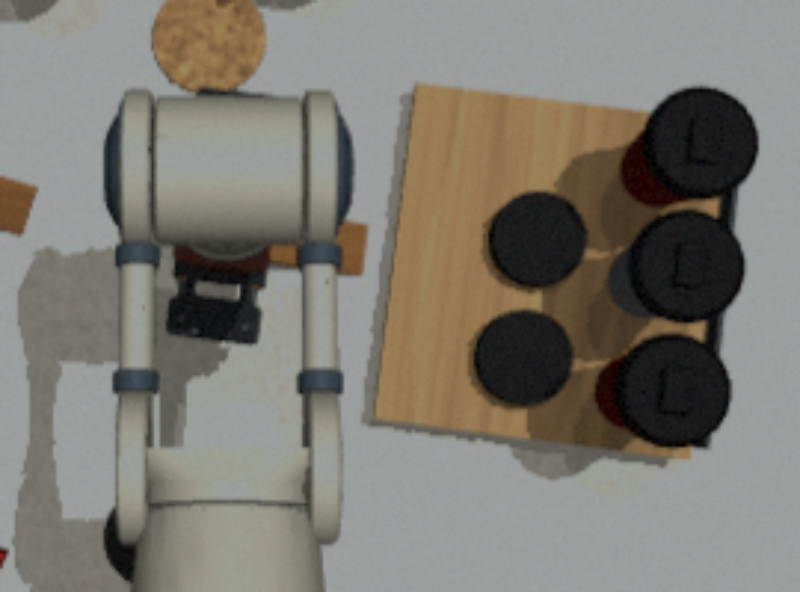

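The wedge sits on the counter, square to the edge. Its thin end (crop px (366,250)) faces the edge middle (395,253) with a gap of about 20 mm. Pushing now, with force monitoring.

```bash
python3 - <<'E'
from station import r
from g import *
import cv2
np.set_printoptions(precision=4,suppress=True)
r.servo_line(P(.085,.1858),speed=0.05)
d=.085
while d>.044:
    d-=.002
    r.servo_line(P(d,.1858),speed=0.02); q=r.sense(); F=q["contact_force"]
    push=-(F[:2]@n); act=(M-q["tcp_pos"][:2])@n
    print("%.3f act %.4f push %.1f Fz %.1f z %.4f t %.2f op %.4f"%(d,act,push,F[2],q["tcp_pos"][2],q["clock"],q["opening"]))
    if push>16: break
for nm in("side","top"):
    f=r.snapshot(nm)["frame"]
    cv2.imwrite(f"pics/{nm}3.png",f[:,:,::-1])
a=cv2.imread("pics/side3.png")[120:400,180:510];cv2.imwrite("pics/c7.png",cv2.resize(a,(707,600)))
E
```

```text
0.083 act 0.0821 push 2.3 Fz 4.5 z 0.1860 t 8.93 op 0.0402
0.081 act 0.0801 push 2.8 Fz 5.4 z 0.1860 t 9.18 op 0.0398
0.079 act 0.0781 push 2.1 Fz 5.3 z 0.1860 t 9.43 op 0.0397
0.077 act 0.0761 push 3.2 Fz 4.8 z 0.1860 t 9.68 op 0.0398
0.075 act 0.0746 push 5.3 Fz 5.5 z 0.1860 t 9.93 op 0.0396
0.073 act 0.0732 push 8.8 Fz 5.6 z 0.1860 t 10.18 op 0.0396
0.071 act 0.0715 push 10.1 Fz 5.0 z 0.1860 t 10.43 op 0.0397
0.069 act 0.0695 push 9.4 Fz 5.1 z 0.1860 t 10.68 op 0.0397
0.067 act 0.0675 push 10.4 Fz 5.5 z 0.1860 t 10.93 op 0.0397
0.065 act 0.0655 push 9.2 Fz 5.3 z 0.1860 t 11.18 op 0.0401
0.063 act 0.0635 push 10.2 Fz 4.4 z 0.1860 t 11.43 op 0.0401
0.061 act 0.0615 push 9.0 Fz 5.1 z 0.1860 t 11.68 op 0.0402
0.059 act 0.0595 push 9.9 Fz 4.8 z 0.1860 t 11.93 op 0.0400
0.057 act 0.0575 push 8.7 Fz 5.7 z 0.1860 t 12.18 op 0.0399
0.055 act 0.0555 push 9.5 Fz 4.0 z 0.1860 t 12.43 op 0.0398
0.053 act 0.0535 push 9.3 Fz 6.2 z 0.1860 t 12.68 op 0.0399
0.051 act 0.0515 push 8.6 Fz 4.8 z 0.1860 t 12.93 op 0.0397
0.049 act 0.0495 push 10.4 Fz 5.5 z 0.1860 t 13.18 op 0.0396
0.047 act 0.0476 push 10.9 Fz 4.6 z 0.1860 t 13.43 op 0.0399
0.045 act 0.0467 push 15.5 Fz 4.9 z 0.1860 t 13.68 op 0.0397
0.043 act 0.0458 push 20.4 Fz 4.7 z 0.1860 t 13.93 op 0.0393
```

View pics/c7.png

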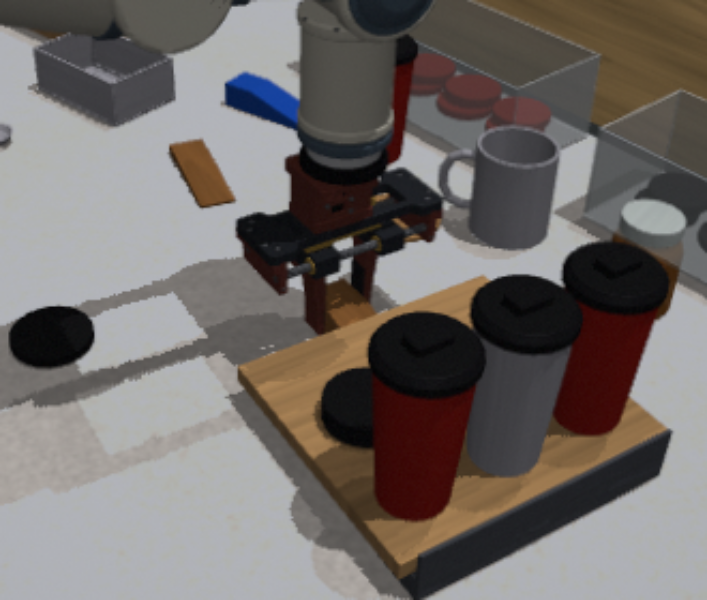

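The shelf now sits level in the side view. The force went from a steady 10 N to 20 N after 27–28 mm of travel, where 27 mm was predicted. I'll push one more small step for tightness, then release, retreat and check.

```bash
python3 - <<'E'
from station import r
from g import *
import cv2,pickle
np.set_printoptions(precision=4,suppress=True)
r.servo_line(P(.0415,.1858),speed=0.02); q=r.sense(); print(-(q["contact_force"][:2]@n),(M-q["tcp_pos"][:2])@n,q["contact_force"])
p=q["tcp_pos"]
r.let_go(); r.wait(.2); q=r.sense(); print(q["tcp_pos"],q["contact_force"],q["opening"])
p=q["tcp_pos"]
r.servo_line([p[0],p[1],.26],speed=0.1)
r.servo_line(P(.28,.34),speed=0.2)
r.reach([0.30,0.42,0.36],[180,0,140]); q=r.sense(); print(q["clock"],q["tcp_pos"],q["contact_force"])
for nm in("side","top"):
    s=r.snapshot(nm);pickle.dump(s,open(nm+"4.pkl","wb"))
    cv2.imwrite(f"pics/{nm}4.png",s["frame"][:,:,::-1])
a=cv2.imread("pics/side4.png")[180:400,260:510];cv2.imwrite("pics/c8.png",cv2.resize(a,(680,600)))
a=cv2.imread("pics/top4.png")[130:300,300:510];cv2.imwrite("pics/c9.png",cv2.resize(a,(741,600)))
E
```

```text
24.776932708679393 0.04515142651550076 [ 3.8152 24.4823  4.8106]
[ 0.5637 -0.0671  0.1858] [-0.8191  0.0348 -0.2607] 0.08820943485584164
19.1167 [0.3008 0.4196 0.3599] [ 0.2824 -0.3011  0.5816]
```

View pics/c8.png

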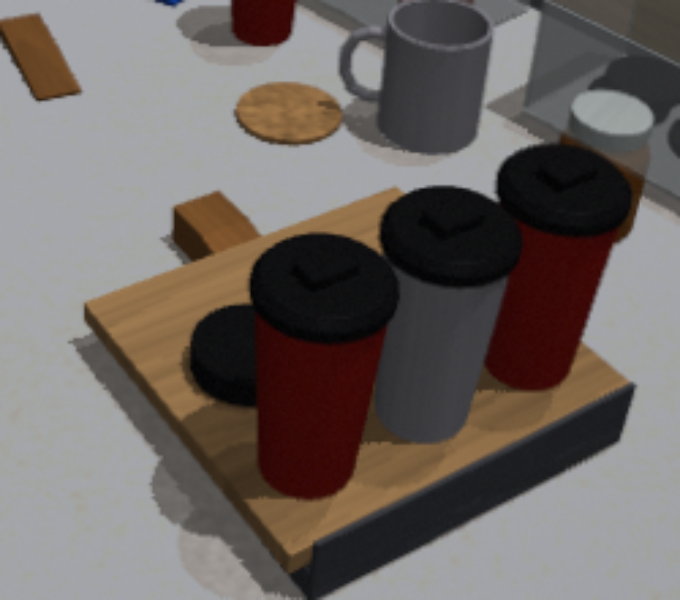

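View pics/c9.png

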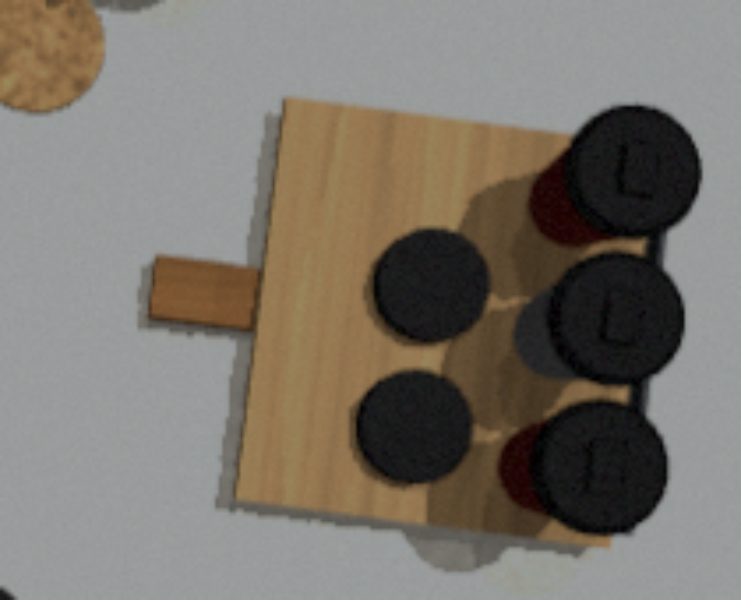

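```bash
python3 - <<'E'
from h import *
from g import *
from station import r
np.set_printoptions(precision=4,suppress=True)
S0=pickle.load(open("side0.pkl","rb"));T0=pickle.load(open("top0.pkl","rb"));S=pickle.load(open("side4.pkl","rb"));T=pickle.load(open("top4.pkl","rb"))
print("near corner z before/after")
print(tri(S0,[(270+67/3.158,220+237/3.158)],T0,[(366.2,272.1)]),tri(S,[(260+85/2.72,180+305/2.727)],T,[(300+237/3.529,130+500/3.529)]))
# wedge tail corners in top at z .031
t=lambda x,y:(300+x/3.529,130+y/3.529)
W=ray(T,[t(155,255),t(149,319)],.031); Ed=ray(T,[t(285,98),t(237,500)],.038)
e2=(Ed[0]-Ed[1])/np.linalg.norm(Ed[0]-Ed[1]);m=Ed.mean(0);w=W.mean(0)
print("lateral",(w-m)@e2,"tail dist",np.linalg.norm(np.cross(w-m,e2)),"edge yaw",np.degrees(np.arctan2(e2[1],e2[0])))
u=ray(T,[t(155,255),t(258,268),t(149,319),t(252,331)],.031)  # side lines
for z1 in(.023,):
    v=ray(T,[t(258,268),t(252,331)],z1); print("wedge dir",[np.degrees(np.arctan2(*(v[i]-W[i])[[1,0]])) for i in(0,1)],"n",np.degrees(np.arctan2(n[1],n[0])))
s2=r.snapshot("top"); d=cv2.absdiff(s2["frame"],T["frame"])[200:260,335:385].max(); print("change since",d, r.sense()["clock"])
E
```

```text
near corner z before/after
[[ 0.4284 -0.0892  0.0288]] [[ 0.4289 -0.0902  0.037 ]]
lateral -0.00131928277754865 tail dist 0.06995121926351078 edge yaw -8.369923281781329
wedge dir [np.float64(-97.59528526221028), np.float64(-97.25923420351937)] n -98.3754722739498
change since 10 19.2667
```

```bash
python3 -c "
from station import r
r.wait(0.3); print(r.hand_in(), r.sense()['clock'])"
```

```text
the job is handed in; nothing more can be done
the job is handed in; nothing more can be done
```

The thick wooden wedge is under the middle of the shelf's free edge, jammed tight and released, with the shelf held up level. I handed the job in at about 19.6 s. I picked the wedge up by its heel and set it on the counter square to the edge. The push took about 10 N while the shelf rose, then climbed to 25 N once it was level, and I let go there.

Last checks, with the arm clear:
- **Shelf:** the edge rose 8.2 mm, against 8 mm expected.
- **Wedge position:** its tail is 70 mm out from the edge, as computed for a level shelf. It sits 1.3 mm from the edge's middle and is square to it within about 1°.
- **Wedge hold:** a second top picture showed no movement of the wedge beyond image noise.
- **Slim wedge, lids and tumblers:** none of them looked moved or fallen in the pictures.

Two numbers disagreed mildly:
- **Push force while rising:** it was about 10 N, not the stated 6 N. About 2–3 N of that was friction from my pressing the wedge down on the counter.
- **Wedge depth:** the arm's reading put the wedge about 5 mm further in than the picture did. I put this down to camera calibration and a possible small slip in the grip.

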